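# Shut the hasp of the longer instrument case

## Task

Two wooden instrument cases stand on the table with their hasps swung open. Fasten the longer (wider) case: swing its hasp over until it lies flat on the lid, with the staple standing through its slot. Leave the shorter case's hasp standing open; that case is still to be packed.

Things in the scene. Friction and masses are not known exactly. Their poses are not given: they have to be found in the camera images.
- long_case: Longer of two wooden cases, fixed: 180 mm wide (y), 120 deep (x), flat lid 55 mm above its origin (centre of underside); z up, -x its front, facing the robot at yaw 0. Steel hasp on its centre line: hinge line parallel to y at x +26, z 59 mm, fixed plate behind it; staple, a wire loop 14 mm long (x), 18 mm above the lid, at x -8 mm. A thin pin vice lies loose on the lid at y +70 mm.
- long_hasp (a joint): Longer case's hasp leaf, rad: 0 shut, flat on the lid, pointing to the case's -x; pi/2 upright; more (1.75 to 2.2 at the start, limit 2.4) leans to +x. Steel leaf 30 mm wide, 3 thick, curled tip 80 mm from the hinge line; slot 26 to 42 mm from it, whole beyond. Stiff hinge, no spring: stays where left, about 0.3 to 1 N at the tip moves it.
- short_case: Shorter of the two wooden cases, fixed: 110 mm wide (y), 120 deep (x), lid 55 mm above its origin (centre of underside); axes, hasp and staple as on the longer case. A small steel ring lies loose on its lid at y +37 mm.
- short_hasp (a joint): Shorter case's hasp leaf, rad, of the same size and sense: 1.75 to 2.2 at the start, leaning back past upright. To be left open.

How it is judged:
By the outcome, as a careful person would: the job done as asked, in the order asked, and still so for the second after the job is handed in, with the robot touching nothing.
It also fails if it takes over 32 s, if anything falls off the work surface, if the arm or the gripper's body presses on something with over 40 N, if the wrist force passes 120 N, or if a joint passes its speed limit or range.

## Robot

A 6-joint arm with a two-finger parallel gripper is mounted at the origin on a cart in front of the work surface, level with it; the furniture and walls round the work are solid. World frame = base frame: x ahead of the robot, y to its left, z up, the work surface at z = 0. Lengths are in mm, angles in rad, forces in N, time in s.
With the tool pointing down it reaches from about 350 to 975 mm from the base axis. Payload 7.1 kg.
Tool frame: the origin (TCP) lies between the finger pads; the fingertips stand 19 mm ahead of it and the grasp point (between the pads) is the TCP; y points along the fingers, z is the direction in which the jaws open and shut, and the axes are right-handed (so a half turn about y gives the same grasp; the last joint's range is limited). The gripper opens to 88 mm and grips with 3 to 60 N. Pads are 20 mm wide; open, the fingers measure 115 mm over their backs; the gripper's body (75 mm by 178 mm) begins 61 mm behind the grasp point.
Start: joints at [-1.257, 0.423, 1.63, -0, 1.089, -0.019], TCP at [204.199, -590.684, 241.675] pointing down, gripper open.
Joint ranges: [-3, 3], [-0.9, 2.11], [0.09, 2.58], [-1.31, 4.45], [0.11, 2.69], [-2.54, 2.54]. Speed limits (rad/s): [2.39, 2.39, 3.01, 3.14, 3.14, 3.14].

## Interface

Orientations are given as a rotation vector (axis times angle).
In Python, from workcell import ctrl gives the robot as it stands.
- The arm moves only by the tool servo_tool, never from a script. Its argument "moves" is text: rows parted by semicolons, each of 6 numbers parted by spaces: the shift along the world's x, y, z in m, then the turn, a rotation vector about the world's x, y, z in degrees. A call has 1 to 8 rows; each row is the pose to reach, as a shift and turn from the pose commanded when the call began; what a row does not reach only later rows make up. A row lasts 1/8 s, in which the tool goes at most 62.5 mm and 10.7 degrees, less where a joint would pass 70% of its speed; a pose out of reach is approached as far as the arm can. A call with a gripper value outside its range is refused whole. "hand" is the closure in counts, from 0 (fully open) to 255 (shut), set as the call begins (left out, the last holds). The fingers move at their own pace and stop on an object; the grip force is fixed at half the most. Time passes only in rows, so rows that repeat a pose let the fingers close. It gives the time, the measured TCP pose, the force and the opening at its end, in the units of the state.
- ctrl.get_obs(): the state, without advancing time (a new reading comes with each control period).
- ctrl.get_image(name): name is "side" or "top" or "wrist"; returns a dict with "pixels" (400x640x3 uint8, red, green, blue), "depth" (400x640 float32, mm along the optical axis (not along the pixel's ray), 0 where there is no reading), "vertical_fov" (degrees; the focal length in pixels is half the picture's height over the tangent of half this angle, whatever the lens; pixels are square), "cx", "cy" (the principal point, pixels), "xyz" and "attitude" of the camera in the world; the wrist camera has in their place "T_tool_cam" (4x4, takes a point from camera to tool coordinates, whose origin is the TCP and whose axes are the tool frame's). Camera axes: x right, y up, looking along -z (the intrinsics and any distortion apply to the point x, -y, -z); pixel columns grow to the right and rows downward; lengths in mm; the calibration is good to about 2 mm. A picture is of the moment at which its call begins: read the wrist's pose just before it.
- ctrl.close_job(): hands the job in, once; it reports no verdict.
The state is a dict: "t": time; "qpos": joint angles; "qvel": joint speeds; "joint_torque": joint torques, N m; "ee_pos": TCP position; "orientation": TCP orientation; "ft_force": force on the tool from outside, world axes, zero at the start; "moment": the same for the moment, N m; "width": finger opening in mm.
Only numpy, scipy, OpenCV 4.12 (cv2) and the standard library are available. Lean on these libraries where they do the work, as an engineer would, in place of code of your own. Each camera call takes 0.05 s, during which the arm holds its last target.

## Working session

There is one attempt and no reset: what is moved stays moved. The work goes in short steps, Python scripts to look and compute and a tool call to move; the robot and the scene stay as the last step left them, time stands still between calls to the robot, and variables do not carry over. Pictures are saved under pics/ and viewed, and the job is handed in when it is done.

Besides the shell and the picture viewer there is one more tool, called after ">>>" as name(argument=value, ...), one argument or row to a line, values as JSON. servo_tool: Moves the arm, as the interface text tells. Its arguments: {"type":"object","properties":{"moves":{"type":"string"},"hand":{"type":"number"}},"required":["moves"]}

```bash
mkdir -p pics; ls; cat > h.py <<'E'
import numpy as np, cv2, pickle
from workcell import ctrl
def grab(n):
    im=ctrl.get_image(n); pickle.dump(im,open(f'{n}.pkl','wb')); return im
E
python3 - <<'E'
from h import *
o=ctrl.get_obs(); print(o['t'],o['ee_pos'],o['orientation'],o['ft_force'],o['width'])
for n in ['top','side']:
    im=grab(n); cv2.imwrite(f'pics/{n}0.png',im['pixels'][:,:,::-1]); print({k:v for k,v in im.items() if k not in('pixels','depth')})
E
```

```text
pics
0.0 [ 204.04595695 -590.19860636  240.9098448 ] [-0.34305294  2.04270835 -2.03963347] [-0.1237765  -0.12242723  0.15940465] 87.61568681689377
{'vertical_fov': 57.328235244664384, 'cx': 322.99118508638634, 'cy': 200.62887506145745, 'xyz': array([501.96470937, -80.19868829, 903.66800732]), 'attitude': array([ 0.04501668, -0.0615306 , -1.59103056])}
{'vertical_fov': 45.96033718199138, 'cx': 317.4119147159157, 'cy': 204.20362990123758, 'xyz': array([468.20277321, 681.79733505, 464.25260152]), 'attitude': array([ 0.07584447, -1.55096531, -2.60658439])}
```

View pics/top0.png

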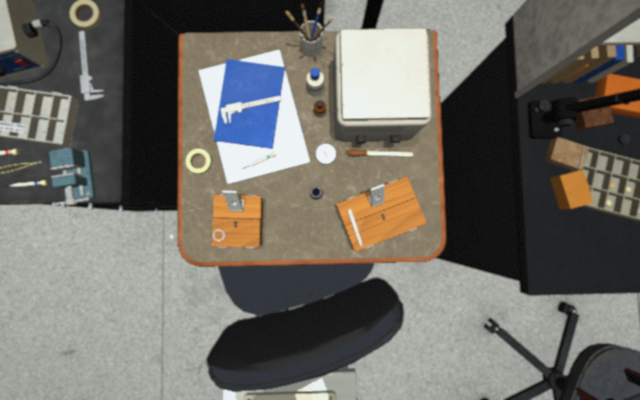

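View pics/side0.png

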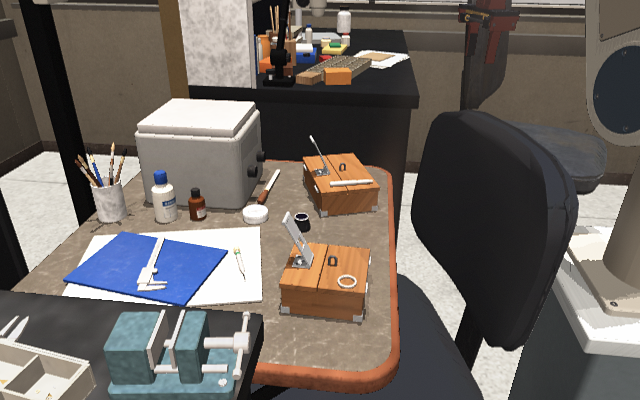

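The top view shows the long case at about (382,213) with the pin vice on it, and the short case at (237,220) with the ring. The white box stands behind the long case. Next I'll measure the long case.

```bash
cat >> h.py <<'E'
from scipy.spatial.transform import Rotation as R
def cloud(im,T=None):
    h,w=im['depth'].shape; f=h/2/np.tan(np.radians(im['vertical_fov'])/2)
    v,u=np.mgrid[0:h,0:w]; d=im['depth']
    p=np.stack([(u-im['cx'])/f*d,-(v-im['cy'])/f*d,-d],-1)
    if T is None: return p@R.from_rotvec(im['attitude']).as_matrix().T+im['xyz']
    return p@T[:3,:3].T+T[:3,3]
E
python3 - <<'E'
from h import *
for n,box in [('top',(320,170,440,260)),('side',(295,120,385,220))]:
    im=pickle.load(open(n+'.pkl','rb')); P=cloud(im); hsv=cv2.cvtColor(im['pixels'],cv2.COLOR_RGB2HSV)
    x0,y0,x1,y1=box
    m=np.zeros(hsv.shape[:2],bool); m[y0:y1,x0:x1]=1
    org=m&(hsv[...,0]<22)&(hsv[...,1]>120)&(hsv[...,2]>90)&(im['depth']>0)
    z=P[...,2]
    print(n,np.histogram(z[org],bins=np.arange(-20,90,5)))
    lid=org&(abs(z-55)<6)
    q=P[lid]; r=cv2.minAreaRect(q[:,:2].astype(np.float32)); print(r,cv2.boxPoints(r),np.median(q[:,2]))
    gr=m&(hsv[...,1]<70)&(z>50)&(im['depth']>0)
    q=P[gr]; vu=np.argwhere(gr)
    print(len(q))
    hi=q[:,2]>70
    for a,b in list(zip(vu[hi],q[hi].round()))[::3]: print(a[::-1],b)
    c=im['pixels'][y0:y1,x0:x1,::-1]; cv2.imwrite(f'pics/{n}crop.png',cv2.resize(c,None,fx=6,fy=5.5,interpolation=cv2.INTER_CUBIC))
E
```

```text
top (array([   0,    0,    0,  196,   93,    2,    5,    0,    0,    0,    1,
          0,   12,   25, 2432,  980,    1,    4,    0,    0,    0]), array([-20, -15, -10,  -5,   0,   5,  10,  15,  20,  25,  30,  35,  40,
        45,  50,  55,  60,  65,  70,  75,  80,  85]))
((527.3040771484375, -223.58319091796875), (119.72639465332031, 180.507080078125), 20.077415466308594) [[ 440.0957  -159.3648 ]
 [ 502.0619  -328.9024 ]
 [ 614.51245 -287.80157]
 [ 552.54626 -118.26398]] 54.158230138321414
400
[380 184] [ 588. -211.  127.]
[383 184] [ 587. -217.  132.]
[380 185] [ 585. -211.  130.]
[383 185] [ 585. -217.  131.]
[377 186] [ 583. -204.  130.]
[380 186] [ 583. -210.  133.]
[383 186] [ 583. -218.  127.]
[374 187] [ 581. -198.  133.]
[377 187] [ 581. -204.  130.]
[380 187] [ 581. -211.  127.]
[383 187] [ 582. -219.  122.]
[372 188] [ 579. -194.  131.]
[375 188] [ 579. -200.  132.]
[378 188] [ 579. -207.  127.]
[381 188] [ 579. -213.  127.]
[370 189] [ 577. -189.  132.]
[373 189] [ 577. -196.  131.]
[376 189] [ 577. -203.  125.]
[379 189] [ 577. -210.  122.]
[382 189] [ 578. -217.  117.]

[... 2107 characters left out ...]
14.  130.]
[310 137] [ 585. -209.  130.]
[311 138] [ 582. -205.  129.]
[311 139] [ 581. -199.  129.]
[311 140] [ 581. -198.  128.]
[311 141] [ 581. -194.  127.]
[314 141] [ 574. -192.  128.]
[314 142] [ 574. -188.  127.]
[314 143] [ 574. -191.  124.]
[315 144] [ 572. -190.  122.]
[316 145] [ 571. -193.  119.]
[316 147] [ 571. -194.  115.]
[317 148] [ 568. -191.  114.]
[317 150] [ 570. -204.  104.]
[319 151] [ 564. -193.  107.]
[320 153] [ 563. -197.  101.]
[320 155] [ 562. -193.   98.]
[321 156] [ 560. -192.   97.]
[322 158] [ 558. -196.   91.]
[322 160] [ 559. -201.   84.]
[323 162] [ 557. -205.   78.]
[342 163] [ 519. -224.   70.]
[325 165] [ 552. -198.   75.]
[326 167] [ 550. -199.   70.]
```

```bash
ls pics
```

```text
side0.png
sidecrop.png
top0.png
topcrop.png
```

```bash
python3 - <<'E'
from h import *
o=ctrl.get_obs(); M=R.from_rotvec(o['orientation']).as_matrix(); print(M.round(3)); print(o['ee_pos'])
c=np.array([526.7,-223,0]); a=np.radians(20.1); ex=np.array([np.cos(a),np.sin(a),0]); ey=np.array([-np.sin(a),np.cos(a),0])
for k in (['tip +12 clear',26+35+22,0],['press',26-62,0]):
    print(k[0],c+ex*k[1])
im=pickle.load(open('top.pkl','rb')); P=cloud(im)
for u in (350,380,390,410,425): print(u,[tuple(P[v,u].round().astype(int)) for v in range(110,166,5)])
# fit leaf in case frame
sel=P[184:203,368:386].reshape(-1,3); q=sel-c; X=q@ex;Y=q@ey;Z=q[:,2]
k=(Z>72)&(abs(Y)<20); print(np.polyfit(X[k],Z[k],1),X[k].max(),Z[k].max(),Y[k].min(),Y[k].max(), np.arctan2(-1,0))
E
```

```text
[[-0.945 -0.     0.327]
 [-0.327  0.001 -0.945]
 [-0.    -1.    -0.001]]
[ 204.07433727 -590.24717587  240.98944326]
tip +12 clear [ 604.64482292 -194.47624535    0.        ]
press [ 492.89260692 -235.37174901    0.        ]
350 [(np.int64(737), np.int64(-148), np.int64(168)), (np.int64(726), np.int64(-147), np.int64(169)), (np.int64(721), np.int64(-149), np.int64(152)), (np.int64(711), np.int64(-149), np.int64(148)), (np.int64(710), np.int64(-152), np.int64(112)), (np.int64(709), np.int64(-155), np.int64(69)), (np.int64(710), np.int64(-160), np.int64(18)), (np.int64(702), np.int64(-161), np.int64(-4)), (np.int64(686), np.int64(-159), np.int64(15)), (np.int64(674), np.int64(-159), np.int64(10)), (np.int64(663), np.int64(-160), np.int64(3)), (np.int64(651), np.int64(-160), np.int64(0))]
380 [(np.int64(736), np.int64(-209), np.int64(168)), (np.int64(725), np.int64(-209), np.int64(168)), (np.int64(720), np.int64(-212), np.int64(150)), (np.int64(710), np.int64(-212), np.int64(147)), (np.int64(710), np.int64(-219), np.int64(108)), (np.int64(710), np.int64(-227), np.int64(60)), (np.int64(7
[... 1397 characters left out ...]
int64(-3))]
425 [(np.int64(734), np.int64(-302), np.int64(169)), (np.int64(724), np.int64(-302), np.int64(168)), (np.int64(718), np.int64(-307), np.int64(150)), (np.int64(749), np.int64(-351), np.int64(-1)), (np.int64(735), np.int64(-350), np.int64(3)), (np.int64(723), np.int64(-350), np.int64(1)), (np.int64(711), np.int64(-351), np.int64(-4)), (np.int64(698), np.int64(-349), np.int64(0)), (np.int64(685), np.int64(-349), np.int64(-2)), (np.int64(673), np.int64(-349), np.int64(-2)), (np.int64(659), np.int64(-347), np.int64(1)), (np.int64(647), np.int64(-347), np.int64(-1))]
[ 2.01915738 14.77742388] 61.24064440781882 132.91536620223224 -15.06439154086981 14.720248856795356 -1.5707963267948966
```

View pics/topcrop.png

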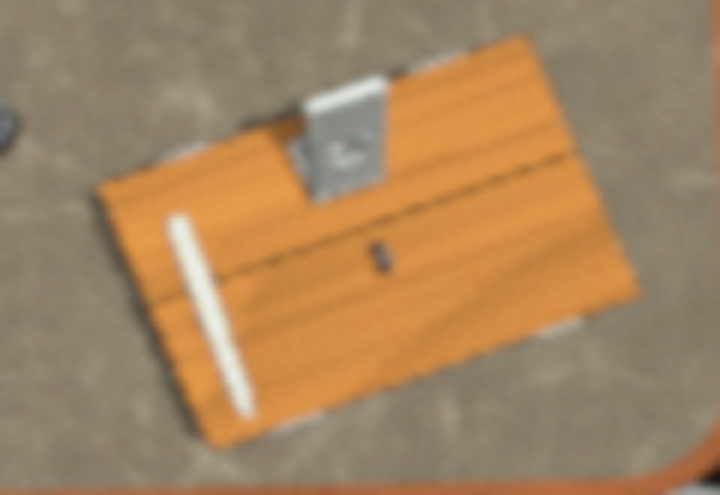

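>>> servo_tool(
  moves="0.02 0.02 0 0 0 0; 0.06 0.06 0 0 0 0; 0.1 0.1 0 0 0 0.5; 0.14 0.14 0 0 0 1; 0.18 0.18 0 0 0 1; 0.22 0.22 0 0 0 1; 0.26 0.26 0 0 0 1; 0.3 0.3 0 0 0 1",
  hand=255,
)

```text
t: 1.1
ee_pos: [505.2, -289.1, 241.4]
orientation: [-0.36, 2.031, -2.031]
ft_force: [1.3, -1.0, -0.3]
width: 11.3
```

>>> servo_tool(
  moves="0.04 0.04 0 0 0 0; 0.075 0.075 0 0 0 0; 0.101 0.096 0 0 0 0; 0.101 0.096 0 0 0 0; 0.101 0.096 0 0 0 0",
)

```text
t: 1.72
ee_pos: [604.4, -194.9, 241.1]
orientation: [-0.361, 2.032, -2.031]
ft_force: [-0.4, 0.7, -0.3]
width: 0.5
```

>>> servo_tool(
  moves="0 0 -0.03 0 0 0; 0 0 -0.07 0 0 0; 0 0 -0.1 0 0 0; 0 0 -0.115 0 0 0; 0 0 -0.115 0 0 0",
)

```text
t: 2.35
ee_pos: [604.3, -195.2, 126.0]
orientation: [-0.36, 2.033, -2.031]
ft_force: [-0.2, -0.2, 0.6]
width: 0.4
```

```bash
python3 - <<'E'
from h import *
for n in ['side']:
    im=grab(n); cv2.imwrite(f'pics/{n}1.png',cv2.resize(im['pixels'][60:240,230:450,::-1],None,fx=3,fy=3))
E
```

```text
(no output)
```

View pics/side1.png

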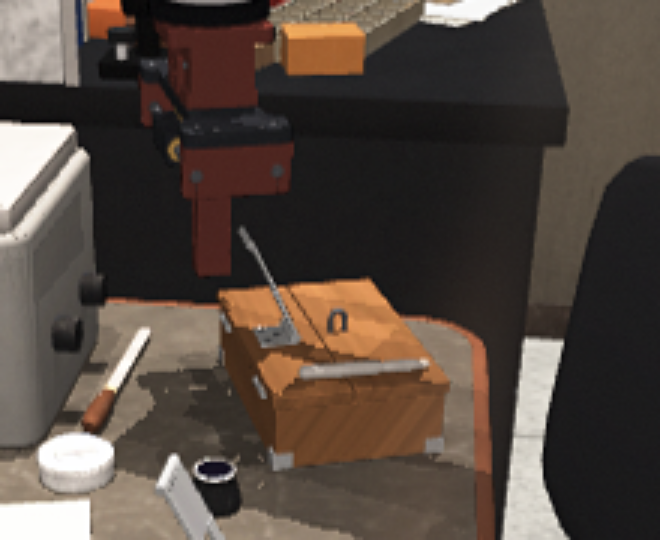

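The side view shows the closed fingers just behind the leaf, with the tip at crop (243,232) and the fingers at (213,270), clear of everything else. Now I push the leaf over.

>>> servo_tool(
  moves="-0.008 -0.003 0 0 0 0; -0.016 -0.006 0 0 0 0; -0.024 -0.009 0 0 0 0; -0.033 -0.012 0 0 0 0; -0.043 -0.016 0 0 0 0; -0.055 -0.02 0.001 0 0 0; -0.062 -0.0225 0.001 0 0 0; -0.069 -0.025 0.001 0 0 0",
)

```text
t: 3.4
ee_pos: [535.7, -219.9, 127.7]
orientation: [-0.359, 2.031, -2.031]
ft_force: [0.7, 0.0, 0.0]
width: 0.5
```

```bash
python3 - <<'E'
from h import *
for n in ['side']:
    im=grab(n); cv2.imwrite(f'pics/{n}2.png',cv2.resize(im['pixels'][60:240,230:450,::-1],None,fx=3,fy=3))
E
```

```text
(no output)
```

View pics/side2.png

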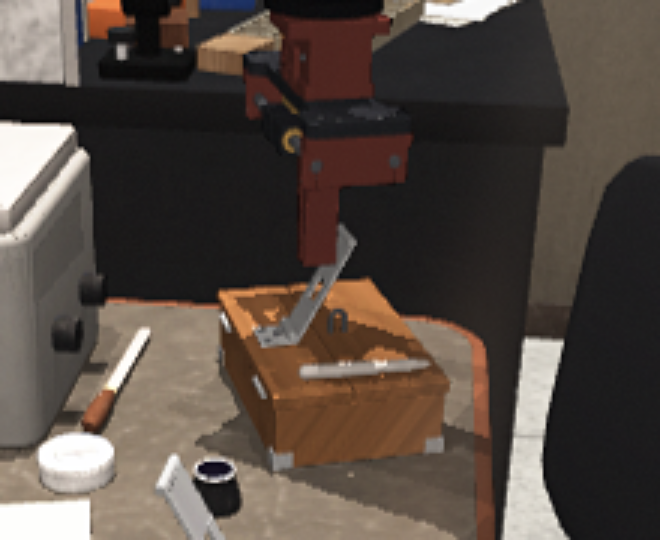

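The leaf has followed to about 60°, with the fingertip on its back at crop (320,262). I continue along the arc.

>>> servo_tool(
  moves="-0.008 -0.003 -0.001 0 0 0; -0.0155 -0.006 -0.004 0 0 0; -0.023 -0.0085 -0.009 0 0 0; -0.03 -0.011 -0.014 0 0 0; -0.035 -0.013 -0.021 0 0 0; -0.039 -0.0145 -0.029 0 0 0; -0.042 -0.0155 -0.037 0 0 0; -0.042 -0.0155 -0.041 0 0 0",
)

```text
t: 4.45
ee_pos: [493.8, -235.2, 86.0]
orientation: [-0.36, 2.032, -2.031]
ft_force: [0.3, -0.0, -0.5]
width: 0.2
```

>>> servo_tool(
  moves="-0.001 0 -0.003 0 0 0; -0.001 0 -0.005 0 0 0; -0.001 0 -0.006 0 0 0",
)

```text
t: 4.82
ee_pos: [493.2, -235.1, 80.6]
orientation: [-0.36, 2.031, -2.031]
ft_force: [0.1, -0.4, 0.2]
width: 0.3
```

```bash
python3 - <<'E'
from h import *
for n in ['side']:
    im=grab(n); cv2.imwrite(f'pics/{n}3.png',cv2.resize(im['pixels'][60:240,230:450,::-1],None,fx=3,fy=3))
E
```

```text
(no output)
```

View pics/side3.png

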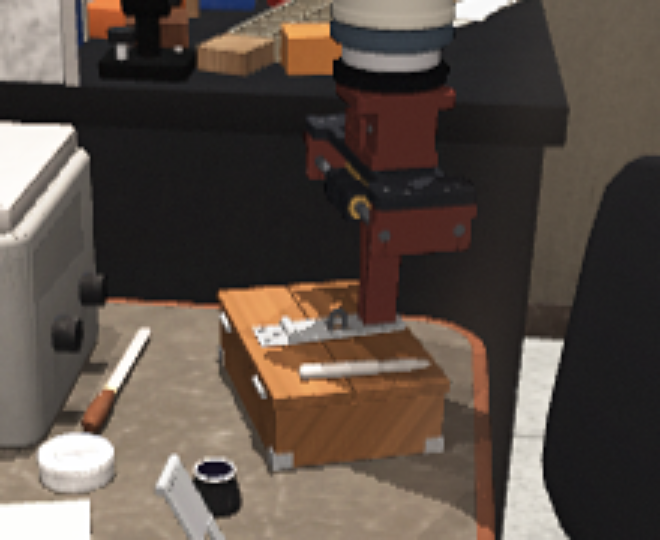

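Nearly flat, and the staple is through the slot at crop (337,320). I press down gently until I feel contact force.

>>> servo_tool(
  moves="0 0 -0.001 0 0 0; 0 0 -0.002 0 0 0; 0 0 -0.002 0 0 0",
)

```text
t: 5.25
ee_pos: [493.2, -235.2, 78.7]
orientation: [-0.359, 2.031, -2.031]
ft_force: [-0.8, 0.3, 0.3]
width: 0.4
```

>>> servo_tool(
  moves="0 0 -0.001 0 0 0; 0 0 -0.001 0 0 0",
)

```text
t: 5.5
ee_pos: [493.3, -235.2, 77.8]
orientation: [-0.359, 2.031, -2.031]
ft_force: [-0.4, 0.5, 2.9]
width: 0.2
```

>>> servo_tool(
  moves="0 0 -0.0005 0 0 0; 0 0 -0.001 0 0 0; 0 0 -0.001 0 0 0",
)

```text
t: 5.88
ee_pos: [493.3, -235.3, 77.5]
orientation: [-0.359, 2.031, -2.031]
ft_force: [-1.8, 1.0, 11.5]
width: 0.6
```

The contact is firm at 11.5 N, so the leaf is down. I back off straight up.

>>> servo_tool(
  moves="0 0 0.01 0 0 0; 0 0 0.04 0 0 0; 0 0 0.09 0 0 0; 0 0 0.14 0 0 0; -0.03 -0.04 0.16 0 0 0; -0.06 -0.08 0.16 0 0 0; -0.09 -0.12 0.16 0 0 0; -0.11 -0.14 0.16 0 0 0",
)

```text
t: 6.88
ee_pos: [381.9, -376.8, 237.1]
orientation: [-0.358, 2.031, -2.032]
ft_force: [0.6, 0.2, -0.6]
width: 0.5
```

>>> servo_tool(
  moves="-0.03 -0.04 0 0 0 0; -0.06 -0.08 0 0 0 0; -0.09 -0.12 0 0 0 0; -0.09 -0.12 0 0 0 0; -0.09 -0.12 0 0 0 0",
)

```text
t: 7.5
ee_pos: [293.2, -494.7, 236.6]
orientation: [-0.359, 2.032, -2.031]
ft_force: [-0.1, -1.0, -0.3]
width: 0.8
```

```bash
python3 - <<'E'
from h import *
im=grab('side'); cv2.imwrite('pics/side4.png',cv2.resize(im['pixels'][110:330,230:450,::-1],None,fx=2.7,fy=2.7))
im2=grab('top'); cv2.imwrite('pics/top4.png',cv2.resize(im2['pixels'][150:270,180:460,::-1],None,fx=2.8,fy=2.8))
c=np.array([526.7,-223,0]); a=np.radians(20.1); ex=np.array([np.cos(a),np.sin(a),0]); ey=np.array([-np.sin(a),np.cos(a),0])
for n,i in (('side',im),('top',im2)):
    q=cloud(i).reshape(-1,3)-c; X,Y,Z=q@ex,q@ey,q[:,2]
    k=(abs(X)<58)&(abs(Y)<85)&(Z>40)
    lid=np.median(Z[k&(abs(Y)>25)&(abs(Y)<50)])
    for x in range(-60,50,8):
        m=k&(abs(Y)<11)&(X>=x)&(X<x+8)
        if m.any(): print(n,x,m.sum(),round(np.median(Z[m])-lid,1),round(Z[m].max()-lid,1))
o=ctrl.get_obs(); print(o['t'],o['ft_force'],o['ee_pos'])
E
```

```text
side -60 4 3.3 6.0
side -52 21 4.3 7.1
side -44 16 3.8 4.8
side -36 17 3.4 4.2
side -28 16 3.3 4.5
side -20 22 4.6 14.6
side -12 20 4.6 17.3
side -4 24 4.1 16.2
side 4 16 3.3 4.6
side 12 18 3.5 5.2
side 20 14 7.0 8.5
side 28 22 2.4 6.6
side 36 16 1.9 2.8
side 44 19 1.5 3.8
top -60 23 1.3 8.5
top -52 35 4.5 8.1
top -44 31 3.4 6.2
top -36 34 4.0 7.0
top -28 33 3.9 5.6
top -20 33 3.5 11.8
top -12 32 2.9 18.1
top -4 33 3.2 17.4
top 4 31 3.1 6.2
top 12 33 3.5 6.6
top 20 32 7.2 10.4
top 28 32 3.7 9.9
top 36 31 2.1 5.2
top 44 32 2.3 5.9
7.6 [0.38605114 1.12274144 1.14489795] [ 293.80227053 -494.18905287  236.65792501]
```

View pics/side4.png

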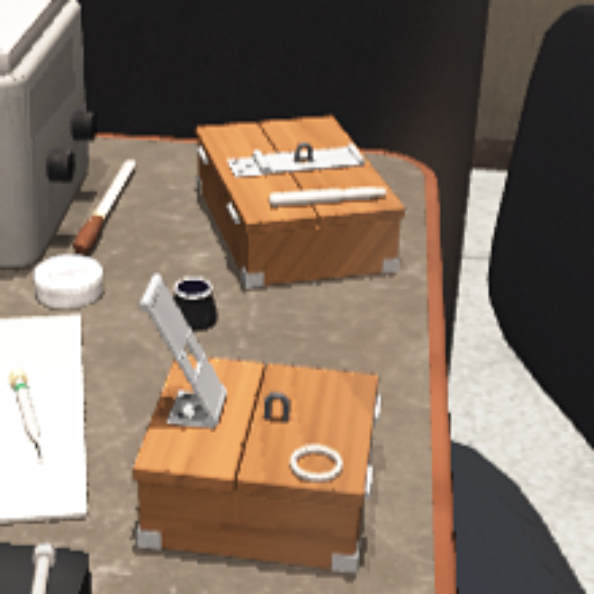

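View pics/top4.png

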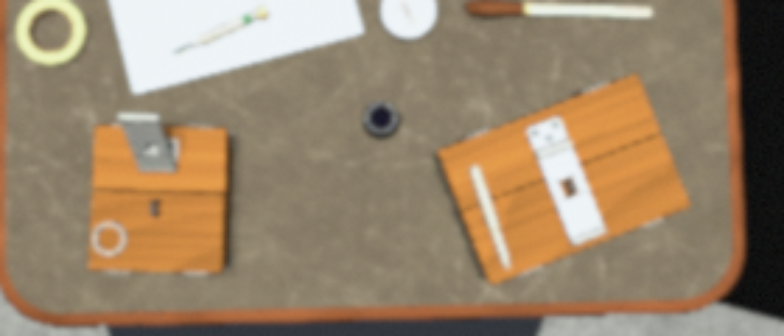

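The long case's leaf lies flat: it is level at 3–4 mm above the lid along its whole length, with the staple up to 17–18 mm through the slot. The short hasp is still open, the pin vice and ring are still on their lids, and the arm is clear.

```bash
python3 -c "
from workcell import ctrl
print(ctrl.close_job())"
```

```text
the job is handed in; nothing more can be done
None
```

The longer case is fastened, and I handed the job in at about 7.6 s. I pushed its hasp over from behind with the closed fingertips, followed the arc down, pressed it flat with about 11.5 N and backed the arm away.

- **Longer case:** in the last side and top views the leaf is level, 3–4 mm above the lid along its length. The staple stands 17–18 mm above the lid, through the slot.
- **Shorter case:** its hasp still stands open.
- **Loose items:** the pin vice and the ring are still on their lids.

None of the checks failed. The two camera views differed by only about 1–2 mm, within the calibration.

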